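# Tidy the grinding bench: cups, tins and pestle each to their place

### The job

Sort the five loose things on the bench to where they belong: stand both little cups upright side by side in the wooden tray, stand both spice tins upright, lids up and side by side, in the round terracotta dish, and lay the pestle lengthways in the hollow of the stone grinding plate. Set each thing down rather than dropping it, and leave the saucepan lid and the colander where they are.

Things in the scene. Friction and masses are not known exactly. Their poses are not given: they have to be found in the camera images.
- cup_a: one of two identical small handleless white ceramic cups, open at the top, round, 58 mm outside diameter over most of its height (48 mm at the foot), 58 mm tall, wall 3.5 mm, about 0.12 kg; stands upright at the start; origin at the centre of its underside, z up through its mouth
- cup_b: the other of the two identical cups, same sizes and origin as cup_a
- tin_a: one of two identical closed aluminium spice tins, an upright cylinder 52 mm in diameter (53 mm at the lid) and 46 mm tall to the flat lid, with a small dark wooden knob (18 mm wide, 10 mm tall) in the middle of the lid, about 0.09 kg; origin at the centre of its underside, z up through its lid
- tin_b: the other of the two identical spice tins, same sizes and origin as tin_a
- pestle: dark hardwood pestle lying on its side, symmetric end to end, 140 mm long: an octagonal middle 80 mm long and 36 mm across its flats, with ends tapering to 20 mm and less; about 0.13 kg; origin at its very centre on its long axis, 18 mm above what it lies on (also its centre of mass); x along its length. Grip it across the octagonal middle
- cup_tray: fixed shallow rectangular pale wooden tray, outside 110 mm (its x) by 200 mm (its y), inside 98 by 188 mm, rim 14 mm above the bench, inner floor 6 mm above the bench; origin at the centre of its underside on the bench
- dish: fixed shallow round terracotta dish, 174 mm outside diameter at the rim, flat inner floor about 156 mm across and 6 mm above the bench, rim 16 mm above the bench; origin at the centre of its underside on the bench
- plate: fixed grey stone grinding plate, a block 140 mm (its x) by 200 mm (its y, its length), with a flat shallow hollow of 116 by 176 mm whose floor is 24 mm above the bench, inside a lip that stands 32 mm above the bench; origin at the centre of its underside on the bench
- pan_lid: bystander: round aluminium saucepan lid lying on the bench, 180 mm diameter, 45 mm tall with its black knob, loose; origin at the centre of its underside. Not to be moved
- colander: bystander: red plastic colander standing on the bench, 172 mm diameter at the rim plus two ears (212 mm over them), 70 mm tall, loose; origin at the centre of its underside. Not to be moved
There are look-alikes about, which are no part of the job. What is shaped like the tin_a but purple or yellow is not meant.

How it is judged:
By the outcome, as a careful person would: the job done as asked, in the order asked, and still so for the second after the job is handed in, with the robot touching nothing.
It also fails if it takes over 128 s, if anything falls off the work surface, if the arm or the gripper's body presses on something with over 40 N, if the wrist force passes 120 N, or if a joint passes its speed limit or range.

### The arm

A 6-joint arm with a two-finger parallel gripper is mounted at the origin on the work surface. World frame = base frame: x ahead of the robot, y to its left, z up, the work surface at z = 0. Lengths are in m, angles in rad, forces in N, time in s.
With the tool pointing down it reaches from about 0.375 to 0.9 m from the base axis. Payload 3.1 kg.
Tool frame: the origin (TCP) lies midway between the tips of the shut fingers; the grasp point (between the pads) lies 19 mm behind it; z points along the fingers, y is the line along which they close (so a half turn about z gives the same grasp; the last joint's range is limited). The gripper opens to 87 mm and grips with 3 to 60 N. Pads are 19 mm wide; open, the fingers measure 117 mm over their backs; the gripper's body (75 mm by 190 mm) begins 51 mm behind the grasp point.
Start: joints at [1.137, 0.527, 1.433, -0, 1.181, -0.178], TCP at [0.158, 0.605, 0.223] pointing down, gripper open.
Joint ranges: [-3.08, 3.08], [-0.75, 2.2], [0.22, 2.44], [-1.43, 4.57], [0, 2.65], [-2.85, 2.85]. Speed limits (rad/s): [2.79, 2.79, 3.14, 3.14, 3.14, 3.14].

### API

Orientations are given as a rotation vector (axis times angle).
In Python, from plant import ctrl gives the robot as it stands.
- The arm moves only by the tool play_rows, never from a script. Its argument "deltas" is a list of rows, each a list of 7 numbers: the shift along the tool's x, y, z in normalised numbers (1 is 75 cm), then the turn, a rotation vector about the tool's x, y, z in normalised numbers (1 is 180 degrees), then the opening, from -1 (shut) to 1 (fully open). A call has 1 to 12 rows; each row is the pose to reach, as a shift and turn from the pose commanded when the call began, along the tool's axes at that moment; what a row does not reach only later rows make up. A row lasts 1/12 s, in which the tool goes at most 41.7 mm and 7.16 degrees, less where a joint would pass 70% of its speed; a pose out of reach is approached as far as the arm can. A call with a gripper value outside its range is refused whole. The fingers move at their own pace and stop on an object; "grip_force" is the grip in N (left out, the last holds). Time passes only in rows, so rows that repeat a pose let the fingers close. It gives the time, the measured TCP pose, the force, the opening and the grip force at its end, in the units of the state.
- ctrl.observe(): the state, without advancing time (a new reading comes with each control period).
- ctrl.read_camera(name): name is "scene" or "top" or "wrist"; returns a dict with "color" (420x560x3 uint8, red, green, blue), "z_map" (420x560 float32, m along the optical axis (not along the pixel's ray), 0 where there is no reading), "fx", "fy", "cx", "cy" (pixels), "k1" (the pictures are not rectified: a ray, as slopes to the right and down, at radius r is drawn at 1 + k1 r^2 times it, then the intrinsics apply), "cam_to_world" (4x4, takes a point from camera to world coordinates). Camera axes: x right, y up, looking along -z (the intrinsics and any distortion apply to the point x, -y, -z); pixel columns grow to the right and rows downward; lengths in m; the calibration is good to about 2 mm. A picture is of the moment at which its call begins.
- ctrl.hand_in(): hands the job in; it is judged then, once.
Trained networks look in the newest picture that a camera, given by its name, has taken for a name from the list of things; names that differ only in an ending like _2 or _b are one class to them, and where a whole thing is asked for, a point or a joint stands for the part that bears it (a point fixed in the world has none). Each returns a list of dicts, best first, with "confidence" (0 to 1); they miss things now and then, are a little off and sometimes report something else, mostly with a low value. They report only what shows in the picture. A call takes as long as a camera call. They do not tell look-alikes from the thing itself.
- ctrl.recognise(camera, thing): "box" ([left, top, right, bottom] in pixels, round what is visible of it).
- ctrl.silhouettes(camera, thing): "pixels" (420x560 bool, what is visible of it) and "box" ([left, top, right, bottom] in pixels, round what is visible of it).
- ctrl.place_of(camera, thing): "at" ([column, row] in pixels: a listed point, or the origin of a listed thing).
The state is a dict: "t": time; "joint_positions": joint angles; "joint_vel": joint speeds; "tau": joint torques, N m; "tool_pos": TCP position; "eef_rot": TCP orientation; "ft_force": force on the tool from outside, world axes, zero at the start; "wrist_torque": the same for the moment, N m; "width": finger opening in m; "finger_force": force on a finger pad.
Only numpy, scipy, OpenCV 4.12 (cv2) and the standard library are available. Lean on these libraries where they do the work, as an engineer would, in place of code of your own. Each camera call takes 0.05 s, during which the arm holds its last target. There are 200 camera calls.

## Working session

There is one attempt and no reset: what is moved stays moved. The work goes in short steps, Python scripts to look and compute and a tool call to move; the robot and the scene stay as the last step left them, time stands still between calls to the robot, and variables do not carry over. Pictures are saved under pics/ and viewed, at most 14 in all, crops included, and the job is handed in when it is done.

Besides the shell and the picture viewer there is one more tool, called in YAML: its name, and indented under it one key for each argument. play_rows: Moves the arm, as the interface text tells. Its arguments: {"type":"object","properties":{"deltas":{"type":"array","items":{"type":"array","items":{"type":"number"}}},"grip_force":{"type":"number"}},"required":["deltas"]}

```bash
ls; mkdir -p pics
cat > h.py <<'E'
import numpy as np, cv2
from plant import ctrl
def cam(n): return ctrl.read_camera(n)
def save(c,f,box=None,s=1):
    im=c["color"][:,:,::-1]
    if box: l,t,r,b=box; im=im[t:b,l:r]
    cv2.imwrite(f,cv2.resize(im,None,fx=s,fy=s,interpolation=cv2.INTER_CUBIC))
def world(c):
    "world xyz per pixel (420x560x3), nan where no depth"
    v,u=np.mgrid[0:420,0:560].astype(float)
    xd=(u-c["cx"])/c["fx"]; yd=(v-c["cy"])/c["fy"]; x,y=xd.copy(),yd.copy()
    for _ in range(15):
        f=1+c["k1"]*(x*x+y*y); x,y=xd/f,yd/f
    z=np.where(c["z_map"]>0,c["z_map"],np.nan)
    P=np.stack([x*z,-y*z,-z,np.ones_like(z)],-1)
    return (P@np.array(c["cam_to_world"]).T)[...,:3]
E
python3 - <<'E'
from h import *
s=ctrl.observe(); print({k:np.round(v,3) for k,v in s.items()})
for n in ("top","scene"):
    c=cam(n); save(c,f"pics/{n}0.png"); print(n,c["fx"],c["k1"],np.round(c["cam_to_world"],3).tolist())
    W=world(c)
    for t in ["cup_a","tin_a","pestle","cup_tray","dish","plate","pan_lid","colander"]:
        for d in ctrl.silhouettes(n,t):
            m=d["pixels"]; p=W[m]; p=p[~np.isnan(p[:,0])]
            print(t,round(d["confidence"],2),np.round(d["box"]),m.sum(),np.round(np.median(p,0),3),np.round(np.percentile(p,2,0),3),np.round(np.percentile(p,98,0),3),"col",np.median(c["color"][m],0))
E
```

```text
pics
{'t': np.float64(0.0), 'joint_positions': array([ 1.136,  0.528,  1.434, -0.   ,  1.181, -0.178]), 'joint_vel': array([ 0.   ,  0.   , -0.   ,  0.001,  0.003,  0.   ]), 'tau': array([-1.0000e-03, -4.4006e+01, -1.7659e+01,  6.3000e-02,  5.8000e-02,
       -0.0000e+00]), 'tool_pos': array([0.158, 0.604, 0.222]), 'eef_rot': array([-4.010e-01, -3.115e+00,  3.000e-03]), 'ft_force': array([-0.426,  0.23 ,  0.885]), 'wrist_torque': array([-0.006,  0.015, -0.012]), 'finger_force': np.float64(0.0), 'width': np.float64(0.087)}
top 416.63526311121916 -0.07411346532630146 [[-0.028, 0.998, -0.056, 0.466], [-0.999, -0.029, -0.022, -0.01], [-0.023, 0.056, 0.998, 1.282], [0.0, 0.0, 0.0, 1.0]]
cup_a 0.62 [327. 229. 343. 253.] 325 [ 0.448 -0.151  0.008] [ 0.422 -0.174 -0.001] [ 0.475 -0.12   0.061] col [132. 125. 119.]
tin_a 0.84 [184. 277. 206. 295.] 301 [0.327 0.272 0.045] [0.303 0.251 0.001] [0.35  0.3   0.056] col [ 92.  45. 111.]
tin_a 0.8 [205. 196. 224. 212.] 267 [0.571 0.204 0.045] [0.547 0.183 0.006] [0.596 0.231 0.056] col [157. 152. 147.]
pestle 0.8 [281. 225. 296. 268.] 444 [ 0.431 -0
[... 1874 characters left out ...]
93.] 796 [0.578 0.219 0.045] [0.545 0.166 0.   ] [0.597 0.236 0.057] col [122. 117. 109.]
pestle 0.93 [294. 180. 351. 195.] 727 [0.432 0.005 0.029] [ 0.368 -0.022  0.003] [0.495 0.024 0.038] col [72. 48. 35.]
cup_tray 0.8 [359. 287. 484. 409.] 6856 [0.506 0.418 0.007] [0.447 0.314 0.002] [0.566 0.507 0.017] col [131. 109.  78.]
dish 0.58 [186. 104. 246. 143.] 1852 [ 0.511 -0.404  0.007] [ 0.43  -0.483  0.003] [ 0.587 -0.318  0.018] col [133.  79.  57.]
plate 0.89 [199. 182. 299. 276.] 5162 [0.634 0.021 0.025] [ 0.563 -0.087  0.007] [0.7   0.107 0.034] col [110. 108.  96.]
colander 0.92 [212. 280. 322. 374.] 7484 [0.73  0.235 0.03 ] [0.661 0.164 0.004] [0.813 0.348 0.072] col [138.  42.  39.]
```

View pics/top0.png

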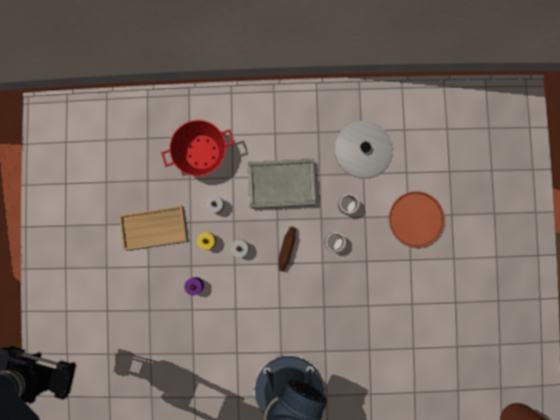

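View pics/scene0.png

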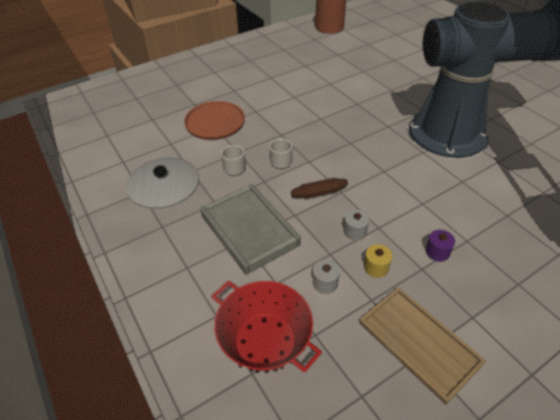

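Top view: white cups at (349,205) and (337,243), pestle (288,250), tray (153,228), dish (417,219), plate (282,184). Tin-shaped candidates are silver (216,205), silver (241,249), yellow (206,241) and purple (194,286). The two silver ones fit "aluminium", and the coloured ones are look-alikes. I'll confirm this in a crop and measure.

Run:
```python
from h import *
from scipy.optimize import least_squares
ct=cam("top"); cs=cam("scene"); save(ct,"pics/crop.png",(170,180,260,310),4)
W={ "top":world(ct),"scene":world(cs)}
def fit(P,r0=None):
    f=(lambda q:np.hypot(P[:,0]-q[0],P[:,1]-q[1])-(r0 or q[2]))
    return least_squares(f,[*P[:,:2].mean(0),.03],loss="soft_l1",f_scale=.002).x
guess={"cup_a":(.448,-.147),"cup_b":(.561,-.19),"tin1":(.571,.208),"tin2":(.44,.14),"yellow":(.463,.238),"dish":(.508,-.406)}
for n,w in W.items():
    P=w.reshape(-1,3); P=P[~np.isnan(P[:,0])]
    for k,g in guess.items():
        d=np.hypot(*(P[:,:2]-g).T)
        if k=="dish": Q=P[(d<.1)&(P[:,2]>.013)]
        elif "cup" in k: Q=P[(d<.045)&(P[:,2]>.052)]
        else: Q=P[(d<.04)&(P[:,2]>.040)&(P[:,2]<.05)]
        if "cup" in k or k=="dish": print(n,k,len(Q),np.round(fit(Q),4),"zmax",Q[:,2].max().round(3))
        else: print(n,k,len(Q),"minmax mid",np.round((Q.min(0)+Q.max(0))/2,4)[:2],"mean",Q.mean(0).round(4), "ext",np.ptp(Q,0).round(3))
    for t,(x0,x1,y0,y1),z in (("pestle",(.34,.52,-.06,.06),(.012,.05)),("tray",(.42,.59,.28,.53),(.004,.03)),("plate",(.53,.73,-.12,.13),(.015,.045))):
        Q=P[(P[:,0]>x0)&(P[:,0]<x1)&(P[:,1]>y0)&(P[:,1]<y1)&(P[:,2]>z[0])&(P[:,2]<z[1])]
        r=cv2.minAreaRect((Q[:,:2]*1000).astype(np.float32)); u=np.linalg.svd(Q[:,:2]-Q[:,:2].mean(0))[2][0] if len(Q)<9000 else 0
        print(n,t,len(Q),np.round(r[0],1),np.round(r[1],1),round(r[2],1),"long axis deg",np.degrees(np.arctan2(u[1],u[0])).round(1),Q.mean(0).round(4))
```

```text
top cup_a 81 [ 0.4473 -0.1481  0.0271] zmax 0.064
top cup_b 76 [ 0.559  -0.1923  0.0272] zmax 0.064
top tin1 209 minmax mid [0.5716 0.2071] mean [0.5714 0.2069 0.0451] ext [0.049 0.049 0.01 ]
top tin2 208 minmax mid [0.4366 0.1364] mean [0.4357 0.1369 0.0453] ext [0.051 0.052 0.01 ]
top yellow 213 minmax mid [0.4603 0.2348] mean [0.4606 0.2339 0.0453] ext [0.051 0.052 0.01 ]
top dish 252 [ 0.5077 -0.403   0.083 ] zmax 0.024
top pestle 475 [431.1  -4.7] [ 35.9 138.7] 73.0 long axis deg 163.4 [ 0.4307 -0.0045  0.0313]
top tray 1854 [506.1 404.8] [167.2 249.5] 0.1 long axis deg 95.9 [0.506  0.4058 0.0081]
top plate 3054 [629.7   5.5] [141.5 200.4] 1.1 long axis deg 91.2 [0.6291 0.0052 0.0258]
scene cup_a 137 [ 0.4487 -0.1462  0.0271] zmax 0.061
scene cup_b 143 [ 0.5603 -0.1902  0.0271] zmax 0.062
scene tin1 457 minmax mid [0.5723 0.2105] mean [0.5736 0.2132 0.0459] ext [0.053 0.053 0.01 ]
scene tin2 341 minmax mid [0.4368 0.1377] mean [0.4391 0.1408 0.046 ] ext [0.053 0.054 0.01 ]
scene yellow 409 minmax mid [0.4619 0.2382] mean [0.4637 0.2402 0.046 ] ext [0.053 0.053 0.01 ]
scene dish 277 [ 0.5104 -0.4007  0.0842] zmax 0.02
scene pestle 743 [ 4.332e+02 -4.000e-01] [ 33.8 139.5] 72.1 long axis deg -17.7 [0.4371 0.0033 0.0282]
scene tray 6635 [506.5 405.2] [248.7 165.5] 89.1 long axis deg 95.9 [0.5054 0.4144 0.0085]
scene plate 4816 [630.1   6.1] [141.4 205. ] 1.1 long axis deg 91.0 [0.6321 0.0141 0.0262]
```

View pics/crop.png

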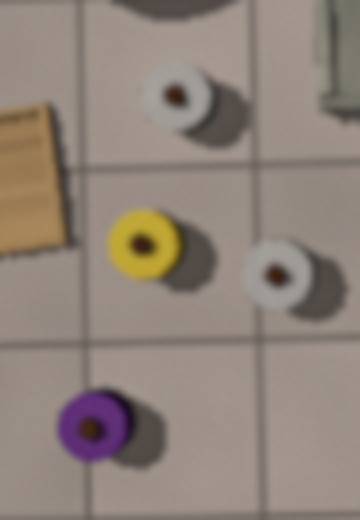

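The crop shows plain aluminium tins at crop (177,96) and (278,275), which is full-picture (214,204) and (239,249). Yellow at (143,244) and purple at (92,427) are the look-alikes. I'm starting the move.

The manual's scale: shifts go in shares of 75 cm and turns go in shares of 180 degrees. Converting my numbers, -37.3 cm / 75 = -0.4973, -35.5 cm / 75 = -0.4733, 75.3 degrees / 180 = 0.4183.

play_rows:
  deltas:
    - [-0.0267,-0.02,0.0067,0,0,0.0278,1]
    - [-0.0733,-0.0533,0.0133,0,0,0.0667,1]
    - [-0.12,-0.0867,0.0213,0,0,0.1056,1]
    - [-0.1667,-0.12,0.0293,0,0,0.1444,1]
    - [-0.2133,-0.1533,0.0373,0,0,0.1833,1]
    - [-0.26,-0.1867,0.0453,0,0,0.2222,1]
    - [-0.3067,-0.2213,0.0533,0,0,0.2611,1]
    - [-0.3533,-0.2547,0.0613,0,0,0.3,1]
    - [-0.4,-0.288,0.0693,0,0,0.3389,1]
    - [-0.44,-0.3173,0.0773,0,0,0.3778,1]
    - [-0.4733,-0.3413,0.0827,0,0,0.4111,1]
    - [-0.4973,-0.3587,0.084,0,0,0.4183,1]
  grip_force: 15

```text
t: 2.0
tool_pos: [0.4537, 0.2468, 0.159]
eef_rot: [2.227, 2.214, 0.0]
ft_force: [-0.1, 0.1, 0.8]
width: 0.0876
finger_force: 0.0
```

To row units: -39.7 cm / 75 = -0.5293, -39 cm / 75 = -0.52.

play_rows:
  deltas:
    - [-0.0267,0,0,0,0,0,1]
    - [-0.0733,0,0,0,0,0,1]
    - [-0.1267,0,0,0,0,0,1]
    - [-0.18,0,0.0067,0,0,0,1]
    - [-0.2333,-0.0013,0.0133,0,0,0,1]
    - [-0.2867,-0.0013,0.0267,0,0,0,1]
    - [-0.34,-0.0013,0.04,0,0,0,1]
    - [-0.3933,-0.0027,0.0533,0,0,0,1]
    - [-0.4467,-0.0027,0.0667,0,0,0,1]
    - [-0.4867,-0.0027,0.08,0,0,0,1]
    - [-0.52,-0.0027,0.08,0,0,0,1]
    - [-0.5293,-0.0027,0.08,0,0,0,1]

```text
t: 3.0
tool_pos: [0.4504, -0.1513, 0.0993]
eef_rot: [2.223, 2.216, 0.0]
ft_force: [0.8, -0.3, -0.1]
width: 0.0872
finger_force: 0.0
```

play_rows:
  deltas:
    - [0,0,0,0,0,0,1]
    - [0,0,0,0,0,0,1]

```text
t: 3.17
tool_pos: [0.449, -0.1465, 0.0997]
eef_rot: [-2.221, -2.221, -0.0]
ft_force: [-1.0, 0.9, 0.5]
width: 0.0869
finger_force: 0.0
```

To row units: 8 cm / 75 = 0.1067, 7.7 cm / 75 = 0.1027.

play_rows:
  deltas:
    - [0,0,0.02,0,0,0,1]
    - [0,0,0.0533,0,0,0,1]
    - [0,0,0.0867,0,0,0,1]
    - [0,0,0.1027,0,0,0,1]
    - [0,0,0.1067,0,0,0,1]
    - [0,0,0.1067,0,0,0,-1]
    - [0,0,0.1067,0,0,0,-1]
    - [0,0,0.1067,0,0,0,-1]
    - [0,0,0.1067,0,0,0,-1]
    - [0,0,0.1067,0,0,0,-1]
    - [0,0,0.1067,0,0,0,-1]
    - [0,0,0.1067,0,0,0,-1]

```text
t: 4.17
tool_pos: [0.4491, -0.1469, 0.0202]
eef_rot: [2.22, 2.222, 0.0]
ft_force: [-0.9, 1.7, 6.9]
width: 0.0565
finger_force: 15.0
```

To row units: 26 cm / 75 = 0.3467, 22.5 cm / 75 = 0.3.

play_rows:
  deltas:
    - [0,0,-0.0133,0,0,0,-1]
    - [0,0,-0.04,0,0,0,-1]
    - [0,0,-0.08,0,0,0,-1]
    - [0.0067,0,-0.12,0,0,0,-1]
    - [0.0267,0.004,-0.1467,0,0,0,-1]
    - [0.0667,0.008,-0.1467,0,0,0,-1]
    - [0.1133,0.0133,-0.1467,0,0,0,-1]
    - [0.16,0.0173,-0.1467,0,0,0,-1]
    - [0.2067,0.0213,-0.1467,0,0,0,-1]
    - [0.2533,0.0253,-0.1467,0,0,0,-1]
    - [0.3,0.0293,-0.1467,0,0,0,-1]
    - [0.3467,0.0333,-0.1467,0,0,0,-1]

```text
t: 5.17
tool_pos: [0.4737, 0.1147, 0.1301]
eef_rot: [2.221, 2.222, 0.0]
ft_force: [1.7, -0.7, -1.7]
width: 0.0559
finger_force: 14.9
```

To row units: 33.5 cm / 75 = 0.4467, 33 cm / 75 = 0.44.

play_rows:
  deltas:
    - [0.0467,0.004,0,0,0,0,-1]
    - [0.0933,0.008,0,0,0,0,-1]
    - [0.14,0.012,0,0,0,0,-1]
    - [0.1867,0.016,0,0,0,0,-1]
    - [0.2333,0.02,0,0,0,0,-1]
    - [0.28,0.024,0,0,0,0,-1]
    - [0.3267,0.028,0,0,0,0,-1]
    - [0.3733,0.032,0.0133,0,0,0,-1]
    - [0.4133,0.036,0.0267,0,0,0,-1]
    - [0.44,0.0373,0.0467,0,0,0,-1]
    - [0.4467,0.0373,0.0667,0,0,0,-1]
    - [0.4467,0.0373,0.08,0,0,0,-1]

```text
t: 6.17
tool_pos: [0.5005, 0.4488, 0.0679]
eef_rot: [-2.218, -2.224, 0.003]
ft_force: [-0.2, -0.4, -1.6]
width: 0.0566
finger_force: 14.9
```

To row units: 4 cm / 75 = 0.0533, 3.8 cm / 75 = 0.0507.

play_rows:
  deltas:
    - [0,0,0.02,0,0,0,-1]
    - [0,0,0.0373,0,0,0,-1]
    - [0,0,0.0467,0,0,0,-1]
    - [0,0,0.0507,0,0,0,-1]
    - [0,0,0.0533,0,0,0,-1]
    - [0,0,0.0533,0,0,0,-1]

```text
t: 6.67
tool_pos: [0.5021, 0.4475, 0.0296]
eef_rot: [2.221, 2.221, -0.0]
ft_force: [-0.6, -0.1, -1.8]
width: 0.0565
finger_force: 14.9
```

To row units: 0.36 cm / 75 = 0.0048, 0.33 cm / 75 = 0.0044.

play_rows:
  deltas:
    - [0,0,0.002,0,0,0,-1]
    - [0,0,0.0033,0,0,0,-1]
    - [0,0,0.0044,0,0,0,-1]
    - [0,0,0.0048,0,0,0,-1]
    - [0,0,0.0048,0,0,0,-1]

```text
t: 7.08
tool_pos: [0.5019, 0.4482, 0.0263]
eef_rot: [2.22, 2.222, 0.001]
ft_force: [-0.4, -0.1, 0.4]
width: 0.0565
finger_force: 14.9
```

To row units: -11 cm / 75 = -0.1467, -9.5 cm / 75 = -0.1267.

play_rows:
  deltas:
    - [0,0,0,0,0,0,1]
    - [0,0,0,0,0,0,1]
    - [0,0,0,0,0,0,1]
    - [0,0,0,0,0,0,1]
    - [0,0,-0.0133,0,0,0,1]
    - [0,0,-0.04,0,0,0,1]
    - [0,0,-0.08,0,0,0,1]
    - [0,0,-0.12,0,0,0,1]
    - [-0.0133,0,-0.1467,0,0,0,1]
    - [-0.04,0.004,-0.1467,0,0,0,1]
    - [-0.08,0.008,-0.1467,0,0,0,1]
    - [-0.1267,0.012,-0.1467,0,0,0,1]

```text
t: 8.08
tool_pos: [0.5113, 0.3537, 0.1378]
eef_rot: [2.217, 2.224, 0.006]
ft_force: [0.8, 0.2, -0.1]
width: 0.0866
finger_force: 0.0
```

To row units: -45.5 cm / 75 = -0.6067, -41.8 cm / 75 = -0.5573.

play_rows:
  deltas:
    - [-0.0507,0.0053,0,0,0,0,1]
    - [-0.1013,0.0107,0,0,0,0,1]
    - [-0.152,0.016,0,0,0,0,1]
    - [-0.2027,0.0213,0,0,0,0,1]
    - [-0.2533,0.0267,0,0,0,0,1]
    - [-0.304,0.032,0,0,0,0,1]
    - [-0.3547,0.0373,0,0,0,0,1]
    - [-0.4053,0.0427,0,0,0,0,1]
    - [-0.456,0.048,0,0,0,0,1]
    - [-0.5067,0.0533,0,0,0,0,1]
    - [-0.5573,0.0587,0,0,0,0,1]
    - [-0.6067,0.0627,0,0,0,0,1]

```text
t: 9.08
tool_pos: [0.5585, -0.1041, 0.137]
eef_rot: [2.22, 2.221, 0.001]
ft_force: [1.1, 0.4, 0.4]
width: 0.0868
finger_force: 0.0
```

To row units: -8.9 cm / 75 = -0.1187, -8.4 cm / 75 = -0.112.

play_rows:
  deltas:
    - [-0.0467,0.0013,0.0067,0,0,0,1]
    - [-0.0867,0.0027,0.02,0,0,0,1]
    - [-0.112,0.0027,0.04,0,0,0,1]
    - [-0.1187,0.0027,0.0493,0,0,0,1]
    - [-0.1187,0.0027,0.0493,0,0,0,1]
    - [-0.1187,0.0027,0.0493,0,0,0,1]

```text
t: 9.58
tool_pos: [0.5597, -0.19, 0.0989]
eef_rot: [-2.22, -2.221, -0.0]
ft_force: [0.1, 0.5, -0.1]
width: 0.087
finger_force: 0.0
```

To row units: 7.9 cm / 75 = 0.1053, 7.6 cm / 75 = 0.1013.

play_rows:
  deltas:
    - [0,0,0.02,0,0,0,1]
    - [0,0,0.0533,0,0,0,1]
    - [0,0,0.0867,0,0,0,1]
    - [0,0,0.1013,0,0,0,1]
    - [0,0,0.1053,0,0,0,1]
    - [0,0,0.1053,0,0,0,-1]
    - [0,0,0.1053,0,0,0,-1]
    - [0,0,0.1053,0,0,0,-1]
    - [0,0,0.1053,0,0,0,-1]
    - [0,0,0.1053,0,0,0,-1]
    - [0,0,0.1053,0,0,0,-1]
    - [0,0,0.1053,0,0,0,-1]

```text
t: 10.58
tool_pos: [0.5605, -0.1911, 0.0208]
eef_rot: [2.22, 2.222, 0.0]
ft_force: [-0.7, -0.0, 5.1]
width: 0.0561
finger_force: 15.0
```

To row units: 26 cm / 75 = 0.3467, 22.5 cm / 75 = 0.3.

play_rows:
  deltas:
    - [0,0,-0.0133,0,0,0,-1]
    - [0,0,-0.04,0,0,0,-1]
    - [0,0,-0.08,0,0,0,-1]
    - [0.0067,0,-0.12,0,0,0,-1]
    - [0.0267,-0.0027,-0.1467,0,0,0,-1]
    - [0.0667,-0.0067,-0.1467,0,0,0,-1]
    - [0.1133,-0.0107,-0.1467,0,0,0,-1]
    - [0.16,-0.0147,-0.1467,0,0,0,-1]
    - [0.2067,-0.0187,-0.1467,0,0,0,-1]
    - [0.2533,-0.0227,-0.1467,0,0,0,-1]
    - [0.3,-0.0267,-0.1467,0,0,0,-1]
    - [0.3467,-0.0307,-0.1467,0,0,0,-1]

```text
t: 11.58
tool_pos: [0.5364, 0.0706, 0.1303]
eef_rot: [-2.221, -2.222, 0.0]
ft_force: [1.2, 0.2, -2.2]
width: 0.0562
finger_force: 15.0
```

To row units: 29.5 cm / 75 = 0.3933, -1.2 cm / 75 = -0.016.

play_rows:
  deltas:
    - [0.0467,-0.004,0,0,0,0,-1]
    - [0.0933,-0.008,0,0,0,0,-1]
    - [0.14,-0.012,0,0,0,0,-1]
    - [0.1867,-0.016,0,0,0,0,-1]
    - [0.2333,-0.02,0,0,0,0,-1]
    - [0.28,-0.024,0,0,0,0,-1]
    - [0.3267,-0.028,0,0,0,0,-1]
    - [0.36,-0.032,0.0133,0,0,0,-1]
    - [0.38,-0.036,0.0333,0,0,0,-1]
    - [0.3907,-0.036,0.0533,0,0,0,-1]
    - [0.3933,-0.036,0.0733,0,0,0,-1]
    - [0.3933,-0.036,0.0867,0,0,0,-1]

```text
t: 12.58
tool_pos: [0.5087, 0.3647, 0.0637]
eef_rot: [-2.218, -2.224, 0.002]
ft_force: [-0.2, -0.2, -1.1]
width: 0.0566
finger_force: 15.0
```

To row units: 3.6 cm / 75 = 0.048, 3.3 cm / 75 = 0.044.

play_rows:
  deltas:
    - [0,0,0.02,0,0,0,-1]
    - [0,0,0.0333,0,0,0,-1]
    - [0,0,0.044,0,0,0,-1]
    - [0,0,0.048,0,0,0,-1]
    - [0,0,0.048,0,0,0,-1]
    - [0,0,0.048,0,0,0,-1]

```text
t: 13.08
tool_pos: [0.5102, 0.364, 0.0293]
eef_rot: [2.221, 2.222, 0.001]
ft_force: [0.1, 0.9, -1.5]
width: 0.0567
finger_force: 15.0
```

To row units: 0.28 cm / 75 = 0.0037, 0.25 cm / 75 = 0.0033.

play_rows:
  deltas:
    - [0,0,0.0013,0,0,0,-1]
    - [0,0,0.0027,0,0,0,-1]
    - [0,0,0.0033,0,0,0,-1]
    - [0,0,0.0037,0,0,0,-1]
    - [0,0,0.0037,0,0,0,-1]

```text
t: 13.5
tool_pos: [0.5101, 0.3642, 0.0268]
eef_rot: [2.22, 2.222, 0.001]
ft_force: [-0.6, -0.6, 2.2]
width: 0.0565
finger_force: 15.0
```

To row units: -14 cm / 75 = -0.1867, -11 cm / 75 = -0.1467.

play_rows:
  deltas:
    - [0,0,0,0,0,0,1]
    - [0,0,0,0,0,0,1]
    - [0,0,0,0,0,0,1]
    - [0,0,0,0,0,0,1]
    - [0,0,-0.0133,0,0,0,1]
    - [0,0,-0.04,0,0,0,1]
    - [0,0,-0.08,0,0,0,1]
    - [-0.0133,0.0053,-0.1067,0,0,0,1]
    - [-0.0533,0.0213,-0.1067,0,0,0,1]
    - [-0.1,0.04,-0.1067,0,0,0,1]
    - [-0.1467,0.0587,-0.1067,0,0,0,1]
    - [-0.1867,0.0747,-0.1067,0,0,0,1]

```text
t: 14.5
tool_pos: [0.5668, 0.2224, 0.1073]
eef_rot: [2.219, 2.222, 0.002]
ft_force: [-0.1, 0.2, 0.1]
width: 0.0869
finger_force: 0.0
```

To row units: -1.5 cm / 75 = -0.02, -1.2 cm / 75 = -0.016.

play_rows:
  deltas:
    - [-0.016,0.0067,0,0,0,0,1]
    - [-0.02,0.008,0,0,0,0,1]
    - [-0.02,0.008,0,0,0,0,1]
    - [-0.02,0.008,0,0,0,0,1]

```text
t: 14.83
tool_pos: [0.5713, 0.2102, 0.1063]
eef_rot: [-2.22, -2.222, -0.0]
ft_force: [0.1, 0.1, -0.1]
width: 0.0871
finger_force: 0.0
```

Run:
```python
from h import *
c=cam("top"); save(c,"pics/top1.png",(110,150,310,300),4)
P=world(c).reshape(-1,3); P=P[~np.isnan(P[:,0])]
for g in ((.502,.448),(.51,.364)):
    Q=P[(np.hypot(*(P[:,:2]-g).T)<.04)&(P[:,2]>.05)&(P[:,2]<.075)]; print(len(Q),((Q.min(0)+Q.max(0))/2).round(4), Q[:,2].max().round(3))
print(ctrl.observe()["tool_pos"])
```

```text
119 [0.5015 0.4453 0.06  ] 0.07
10 [0.5208 0.3357 0.0583] 0.066
[0.57103742 0.21059    0.10619433]
```

View pics/top1.png

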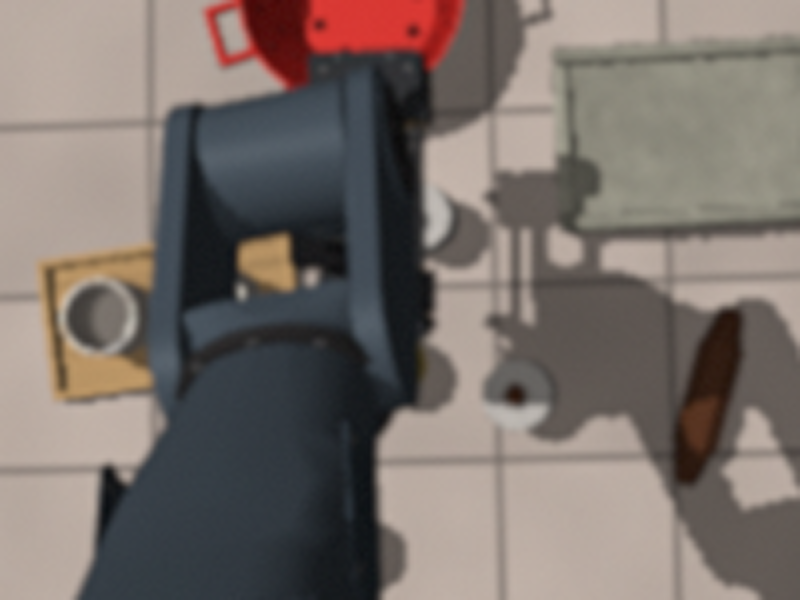

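The first cup stands upright in the tray at crop (100,315), and the arm hides the second, so I'll check that later. Now the tin.

To row units: 9.1 cm / 75 = 0.1213, 8.6 cm / 75 = 0.1147.

play_rows:
  deltas:
    - [0,0,0.02,0,0,0,1]
    - [0,0,0.0533,0,0,0,1]
    - [0,0,0.0933,0,0,0,1]
    - [0,0,0.1147,0,0,0,1]
    - [0,0,0.1213,0,0,0,1]
    - [0,0,0.1213,0,0,0,-1]
    - [0,0,0.1213,0,0,0,-1]
    - [0,0,0.1213,0,0,0,-1]
    - [0,0,0.1213,0,0,0,-1]
    - [0,0,0.1213,0,0,0,-1]
    - [0,0,0.1213,0,0,0,-1]
    - [0,0,0.1213,0,0,0,-1]

```text
t: 15.88
tool_pos: [0.5722, 0.2091, 0.016]
eef_rot: [2.221, 2.222, 0.001]
ft_force: [-0.9, -0.8, 1.4]
width: 0.0514
finger_force: 15.0
```

To row units: -28 cm / 75 = -0.3733, -24 cm / 75 = -0.32.

play_rows:
  deltas:
    - [0,0,-0.0133,0,0,0,-1]
    - [0,0,-0.04,0,0,0,-1]
    - [0,0,-0.08,0,0,0,-1]
    - [-0.0067,0,-0.12,0,0,0,-1]
    - [-0.0267,-0.0027,-0.1467,0,0,0,-1]
    - [-0.0667,-0.0067,-0.1467,0,0,0,-1]
    - [-0.1133,-0.0107,-0.1467,0,0,0,-1]
    - [-0.164,-0.016,-0.1467,0,0,0,-1]
    - [-0.2147,-0.0213,-0.1467,0,0,0,-1]
    - [-0.2667,-0.0267,-0.1467,0,0,0,-1]
    - [-0.32,-0.032,-0.1467,0,0,0,-1]
    - [-0.3733,-0.0373,-0.1467,0,0,0,-1]

```text
t: 16.88
tool_pos: [0.5436, -0.0726, 0.1258]
eef_rot: [2.22, 2.222, 0.0]
ft_force: [0.7, 0.6, -0.5]
width: 0.0517
finger_force: 15.0
```

To row units: -36.9 cm / 75 = -0.492, -36.3 cm / 75 = -0.484.

play_rows:
  deltas:
    - [-0.052,-0.0053,0,0,0,0,-1]
    - [-0.104,-0.0107,0,0,0,0,-1]
    - [-0.156,-0.016,0,0,0,0,-1]
    - [-0.208,-0.0213,0,0,0,0,-1]
    - [-0.26,-0.0267,0,0,0,0,-1]
    - [-0.312,-0.032,0,0,0,0,-1]
    - [-0.364,-0.0373,0,0,0,0,-1]
    - [-0.4133,-0.0413,0.0133,0,0,0,-1]
    - [-0.4533,-0.0453,0.0333,0,0,0,-1]
    - [-0.484,-0.0467,0.0533,0,0,0,-1]
    - [-0.492,-0.0467,0.0733,0,0,0,-1]
    - [-0.492,-0.0467,0.0867,0,0,0,-1]

```text
t: 17.88
tool_pos: [0.5084, -0.4415, 0.0587]
eef_rot: [-2.223, -2.219, -0.0]
ft_force: [0.4, 0.2, -1.4]
width: 0.0514
finger_force: 15.0
```

To row units: 3.6 cm / 75 = 0.048, 3.4 cm / 75 = 0.0453.

play_rows:
  deltas:
    - [0,0,0.02,0,0,0,-1]
    - [0,0,0.0347,0,0,0,-1]
    - [0,0,0.0453,0,0,0,-1]
    - [0,0,0.048,0,0,0,-1]
    - [0,0,0.048,0,0,0,-1]
    - [0,0,0.048,0,0,0,-1]

```text
t: 18.38
tool_pos: [0.51, -0.4396, 0.0247]
eef_rot: [2.219, 2.223, -0.0]
ft_force: [0.3, 0.5, -1.1]
width: 0.0517
finger_force: 15.0
```

play_rows:
  deltas:
    - [0,0,0.0013,0,0,0,-1]
    - [0,0,0.0027,0,0,0,-1]
    - [0,0,0.0036,0,0,0,-1]
    - [0,0,0.0039,0,0,0,-1]
    - [0,0,0.0039,0,0,0,-1]

```text
t: 18.8
tool_pos: [0.5097, -0.4402, 0.022]
eef_rot: [2.22, 2.221, 0.0]
ft_force: [-0.5, 0.6, 2.4]
width: 0.0519
finger_force: 15.0
```

play_rows:
  deltas:
    - [0,0,0,0,0,0,1]
    - [0,0,0,0,0,0,1]
    - [0,0,0,0,0,0,1]
    - [0,0,0,0,0,0,1]
    - [0,0,-0.0133,0,0,0,1]
    - [0,0,-0.04,0,0,0,1]
    - [0,0,-0.08,0,0,0,1]
    - [0.0067,0,-0.1067,0,0,0,1]
    - [0.04,-0.004,-0.1133,0,0,0,1]
    - [0.08,-0.0093,-0.1133,0,0,0,1]
    - [0.1267,-0.016,-0.1133,0,0,0,1]
    - [0.1733,-0.0227,-0.1133,0,0,0,1]

```text
t: 19.8
tool_pos: [0.4923, -0.3093, 0.1074]
eef_rot: [2.221, 2.22, 0.0]
ft_force: [0.6, -0.2, -0.2]
width: 0.0873
finger_force: 0.0
```

play_rows:
  deltas:
    - [0.0507,-0.0067,0,0,0,0,1]
    - [0.1013,-0.0133,0,0,0,0,1]
    - [0.152,-0.02,0,0,0,0,1]
    - [0.2027,-0.0267,0,0,0,0,1]
    - [0.2533,-0.0333,0,0,0,0,1]
    - [0.304,-0.04,0,0,0,0,1]
    - [0.3547,-0.0467,0,0,0,0,1]
    - [0.4053,-0.0533,0,0,0,0,1]
    - [0.456,-0.06,0,0,0,0,1]
    - [0.5067,-0.0667,0,0,0,0,1]
    - [0.5533,-0.072,0,0,0,0,1]
    - [0.5867,-0.0747,0,0,0,0,1]

```text
t: 20.8
tool_pos: [0.4351, 0.1326, 0.107]
eef_rot: [-2.219, -2.224, -0.001]
ft_force: [-0.2, 0.1, -0.5]
width: 0.0872
finger_force: 0.0
```

To row units: 0.7 cm / 75 = 0.0093, 0.6 cm / 75 = 0.008.

play_rows:
  deltas:
    - [0.008,0,0,0,0,0,1]
    - [0.0093,0,0,0,0,0,1]
    - [0.0093,0,0,0,0,0,1]
    - [0.0093,0,0,0,0,0,1]

```text
t: 21.13
tool_pos: [0.4365, 0.1361, 0.1065]
eef_rot: [2.221, 2.221, 0.0]
ft_force: [-0.2, -0.5, 0.1]
width: 0.0871
finger_force: 0.0
```

play_rows:
  deltas:
    - [0,0,0.02,0,0,0,1]
    - [0,0,0.0533,0,0,0,1]
    - [0,0,0.0933,0,0,0,1]
    - [0,0,0.1147,0,0,0,1]
    - [0,0,0.1213,0,0,0,1]
    - [0,0,0.1213,0,0,0,-1]
    - [0,0,0.1213,0,0,0,-1]
    - [0,0,0.1213,0,0,0,-1]
    - [0,0,0.1213,0,0,0,-1]
    - [0,0,0.1213,0,0,0,-1]
    - [0,0,0.1213,0,0,0,-1]
    - [0,0,0.1213,0,0,0,-1]

```text
t: 22.13
tool_pos: [0.4363, 0.1371, 0.0159]
eef_rot: [2.22, 2.222, 0.001]
ft_force: [-0.2, -0.2, 4.7]
width: 0.0518
finger_force: 15.0
```

To row units: -26 cm / 75 = -0.3467, -22.5 cm / 75 = -0.3.

play_rows:
  deltas:
    - [0,0,-0.0133,0,0,0,-1]
    - [0,0,-0.04,0,0,0,-1]
    - [0,0,-0.08,0,0,0,-1]
    - [-0.0067,0,-0.12,0,0,0,-1]
    - [-0.0267,0.0027,-0.1467,0,0,0,-1]
    - [-0.0667,0.008,-0.1467,0,0,0,-1]
    - [-0.1133,0.0147,-0.1467,0,0,0,-1]
    - [-0.16,0.0213,-0.1467,0,0,0,-1]
    - [-0.2067,0.028,-0.1467,0,0,0,-1]
    - [-0.2533,0.0347,-0.1467,0,0,0,-1]
    - [-0.3,0.0413,-0.1467,0,0,0,-1]
    - [-0.3467,0.048,-0.1467,0,0,0,-1]

```text
t: 23.13
tool_pos: [0.4718, -0.1244, 0.1259]
eef_rot: [-2.221, -2.222, -0.0]
ft_force: [-0.1, 0.4, -1.8]
width: 0.0512
finger_force: 15.0
```

To row units: -24.1 cm / 75 = -0.3213, 3.7 cm / 75 = 0.0493.

play_rows:
  deltas:
    - [-0.0467,0.0067,0,0,0,0,-1]
    - [-0.0933,0.0133,0,0,0,0,-1]
    - [-0.14,0.02,0,0,0,0,-1]
    - [-0.1867,0.0267,0,0,0,0,-1]
    - [-0.2333,0.0333,0,0,0,0,-1]
    - [-0.2733,0.04,0,0,0,0,-1]
    - [-0.3,0.0453,0.0133,0,0,0,-1]
    - [-0.3173,0.048,0.0267,0,0,0,-1]
    - [-0.3213,0.0493,0.0467,0,0,0,-1]
    - [-0.3213,0.0493,0.0667,0,0,0,-1]
    - [-0.3213,0.0493,0.0867,0,0,0,-1]
    - [-0.3213,0.0493,0.1,0,0,0,-1]

```text
t: 24.13
tool_pos: [0.5081, -0.3621, 0.0484]
eef_rot: [-2.217, -2.22, -0.0]
ft_force: [-0.4, 1.1, -0.4]
width: 0.0517
finger_force: 15.0
```

To row units: 2.6 cm / 75 = 0.0347, 2.4 cm / 75 = 0.032.

play_rows:
  deltas:
    - [0,0,0.0133,0,0,0,-1]
    - [0,0,0.024,0,0,0,-1]
    - [0,0,0.032,0,0,0,-1]
    - [0,0,0.0347,0,0,0,-1]
    - [0,0,0.0347,0,0,0,-1]
    - [0,0,0.0347,0,0,0,-1]

```text
t: 24.63
tool_pos: [0.5096, -0.3641, 0.0246]
eef_rot: [2.22, 2.222, 0.0]
ft_force: [0.0, -1.0, -1.0]
width: 0.0517
finger_force: 15.0
```

play_rows:
  deltas:
    - [0,0,0.0013,0,0,0,-1]
    - [0,0,0.0027,0,0,0,-1]
    - [0,0,0.0036,0,0,0,-1]
    - [0,0,0.0039,0,0,0,-1]
    - [0,0,0.0039,0,0,0,-1]

```text
t: 25.05
tool_pos: [0.5096, -0.3642, 0.022]
eef_rot: [2.22, 2.222, -0.0]
ft_force: [-0.3, 0.6, 3.4]
width: 0.0516
finger_force: 15.0
```

To row units: 13 cm / 75 = 0.1733, -12 cm / 75 = -0.16, -22.7 degrees / 180 = -0.1261.

play_rows:
  deltas:
    - [0,0,0,0,0,0,1]
    - [0,0,0,0,0,0,1]
    - [0,0,0,0,0,0,1]
    - [0,0,0,0,0,0,1]
    - [0,0,-0.0133,0,0,0,1]
    - [0,0,-0.04,0,0,0,1]
    - [0,0,-0.08,0,0,0,1]
    - [0.0067,0,-0.1067,0,0,0,1]
    - [0.04,-0.008,-0.1333,0,0,-0.0222,1]
    - [0.08,-0.0173,-0.16,0,0,-0.0556,1]
    - [0.1267,-0.0267,-0.16,0,0,-0.0889,1]
    - [0.1733,-0.0373,-0.16,0,0,-0.1261,1]

```text
t: 26.05
tool_pos: [0.482, -0.2339, 0.1436]
eef_rot: [1.732, 2.615, -0.0]
ft_force: [-0.2, 2.1, -0.2]
width: 0.087
finger_force: 0.0
```

Run:
```python
from h import *
print({k:np.round(v,4) for k,v in ctrl.observe().items() if k in("tool_pos","eef_rot")})
c=cam("scene"); save(c,"pics/scene2.png"); 
W={"scene":world(c),"top":world(cam("top"))}
for n,w in W.items():
    P=w.reshape(-1,3); P=P[~np.isnan(P[:,0])]
    for k,g,z in (("c1",(.502,.448),(.054,.08)),("c2",(.51,.364),(.054,.08)),("t1",(.51,-.44),(.046,.056)),("t2",(.51,-.364),(.046,.056)),("p",(.432,-.003),(.012,.05))):
        Q=P[(np.hypot(*(P[:,:2]-g).T)<(.04 if k!="p" else .09))&(P[:,2]>z[0])&(P[:,2]<z[1])]
        if len(Q)<9: print(n,k,len(Q)); continue
        print(n,k,len(Q),((Q.min(0)+Q.max(0))/2).round(4),np.ptp(Q,0).round(3),np.median(Q[:,2]).round(4), cv2.minAreaRect((Q[:,:2]*1000).astype(np.float32)) if k=="p" else "")
```

```text
{'tool_pos': array([ 0.482 , -0.2339,  0.1436]), 'eef_rot': array([ 1.7316e+00,  2.6153e+00, -3.0000e-04])}
scene c1 403 [0.5021 0.4477 0.0617] [0.058 0.057 0.015] 0.0625 
scene c2 369 [0.5107 0.3641 0.0613] [0.06  0.058 0.014] 0.063 
scene t1 159 [ 0.5103 -0.4381  0.0509] [0.054 0.055 0.009] 0.0523 
scene t2 175 [ 0.5101 -0.3619  0.0511] [0.053 0.053 0.01 ] 0.0525 
scene p 744 [ 0.4326 -0.0023  0.026 ] [0.134 0.056 0.028] 0.0294 ((432.2592468261719, -1.5439453125), (37.295406341552734, 139.42086791992188), 73.7227554321289)
top c1 103 [0.5014 0.4447 0.0624] [0.057 0.058 0.016] 0.062 
top c2 100 [0.5096 0.362  0.0617] [0.054 0.059 0.015] 0.0623 
top t1 219 [ 0.5088 -0.4399  0.0511] [0.051 0.054 0.01 ] 0.0516 
top t2 30 [ 0.5225 -0.3751  0.0523] [0.021 0.026 0.007] 0.052 
top p 473 [ 0.4311 -0.0045  0.0278] [0.132 0.056 0.027] 0.0315 ((430.96234130859375, -4.6235809326171875), (35.80802536010742, 138.71539306640625), 73.10174560546875)
```

View pics/scene2.png

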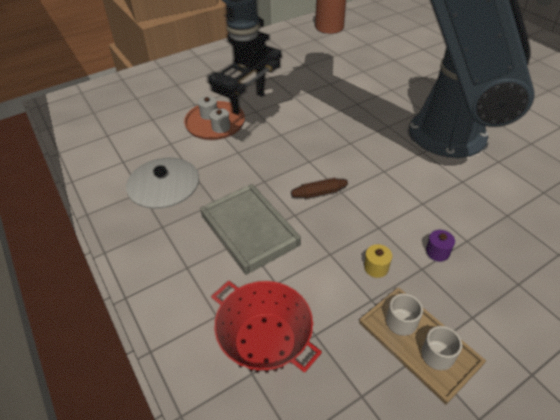

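Both cups stand in the tray at (404,312) and (441,345). Both tins stand lid-up in the dish at (206,105) and (220,120). Now the pestle.

To row units: 23.35 cm / 75 = 0.3113, 4.2 cm / 75 = 0.056, -50.5 degrees / 180 = -0.2806.

play_rows:
  deltas:
    - [0.0267,0.0053,0.0067,0,0,-0.0278,1]
    - [0.06,0.0107,0.0133,0,0,-0.0611,1]
    - [0.1,0.0187,0.02,0,0,-0.0944,1]
    - [0.14,0.0253,0.0267,0,0,-0.1278,1]
    - [0.18,0.0333,0.0333,0,0,-0.1611,1]
    - [0.22,0.04,0.04,0,0,-0.1944,1]
    - [0.26,0.048,0.0467,0,0,-0.2278,1]
    - [0.2933,0.0533,0.0533,0,0,-0.2611,1]
    - [0.3093,0.0573,0.056,0,0,-0.2806,1]
    - [0.3113,0.0573,0.056,0,0,-0.2806,1]
    - [0.3113,0.0573,0.056,0,0,-0.2806,1]
    - [0.3113,0.0573,0.056,0,0,-0.2806,1]

```text
t: 27.15
tool_pos: [0.432, -0.0029, 0.0998]
eef_rot: [0.46, 3.105, -0.001]
ft_force: [-0.0, -0.2, -0.2]
width: 0.087
finger_force: 0.0
```

play_rows:
  deltas:
    - [0,0,0,0,0,0,1]
    - [0,0,0,0,0,0,1]

```text
t: 27.32
tool_pos: [0.4316, -0.0031, 0.0996]
eef_rot: [0.461, 3.106, -0.0]
ft_force: [-0.3, 0.6, -0.4]
width: 0.087
finger_force: 0.0
```

To row units: 9.2 cm / 75 = 0.1227, 8.6 cm / 75 = 0.1147.

play_rows:
  deltas:
    - [0,0,0.02,0,0,0,1]
    - [0,0,0.0533,0,0,0,1]
    - [0,0,0.0933,0,0,0,1]
    - [0,0,0.1147,0,0,0,1]
    - [0,0,0.1227,0,0,0,1]
    - [0,0,0.1227,0,0,0,-1]
    - [0,0,0.1227,0,0,0,-1]
    - [0,0,0.1227,0,0,0,-1]
    - [0,0,0.1227,0,0,0,-1]
    - [0,0,0.1227,0,0,0,-1]
    - [0,0,0.1227,0,0,0,-1]
    - [0,0,0.1227,0,0,0,-1]

```text
t: 28.32
tool_pos: [0.431, -0.002, 0.0079]
eef_rot: [0.457, 3.107, -0.0]
ft_force: [0.1, 0.1, 0.3]
width: 0.0481
finger_force: 0.0
```

To row units: -9 cm / 75 = -0.12, -8.5 cm / 75 = -0.1133.

play_rows:
  deltas:
    - [0,0,0,0,0,0,-1]
    - [0,0,-0.0133,0,0,0,-1]
    - [0,0,-0.04,0,0,0,-1]
    - [0,0,-0.08,0,0,0,-1]
    - [0,0,-0.1133,0,0,0,-1]
    - [0,0,-0.12,0,0,0,-1]
    - [0,0,-0.12,0,0,0,-1]

```text
t: 28.9
tool_pos: [0.4317, -0.0022, 0.0987]
eef_rot: [0.457, 3.104, -0.001]
ft_force: [0.2, -0.6, -1.5]
width: 0.0362
finger_force: 15.0
```

The fingers closed just as the lift began, so I'll check how the pestle sits in the grip.

Run:
```python
from h import *
print({k:np.round(v,4) for k,v in ctrl.observe().items() if k in("tool_pos","eef_rot","width")})
c=cam("scene"); w=world(c)
for d in ctrl.silhouettes("scene","pestle"):
    m=d["pixels"]; P=w[m]; P=P[~np.isnan(P[:,0])]; print(d["confidence"],d["box"],len(P),np.median(P,0).round(4))
    a=np.radians(163.1); u=np.array([np.cos(a),np.sin(a)]); s=(P[:,:2]-[.4316,-.0022])@u
    for lo in np.arange(-.08,.08,.02):
        q=P[(s>=lo)&(s<lo+.02)]
        if len(q)>4: print(round(lo,2),len(q),"z",np.percentile(q[:,2],[3,50,97]).round(4))
    print("s range",np.percentile(s,[1,99]).round(4))
b=(200,80,440,260); save(c,"pics/pest.png",b,3)
```

```text
{'tool_pos': array([ 0.4317, -0.0022,  0.0987]), 'eef_rot': array([ 4.5680e-01,  3.1041e+00, -8.0000e-04]), 'width': np.float64(0.0362)}
0.71 [288.2, 156.6, 340.9, 173.6] 395 [ 0.4715 -0.0033  0.1146]
-0.08 54 z [0.1    0.1104 0.1166]
-0.06 130 z [0.0982 0.1144 0.1229]
-0.04 140 z [0.0985 0.1171 0.1241]
-0.02 69 z [0.0047 0.1192 0.1243]
s range [-0.0705 -0.0091]
```

View pics/pest.png

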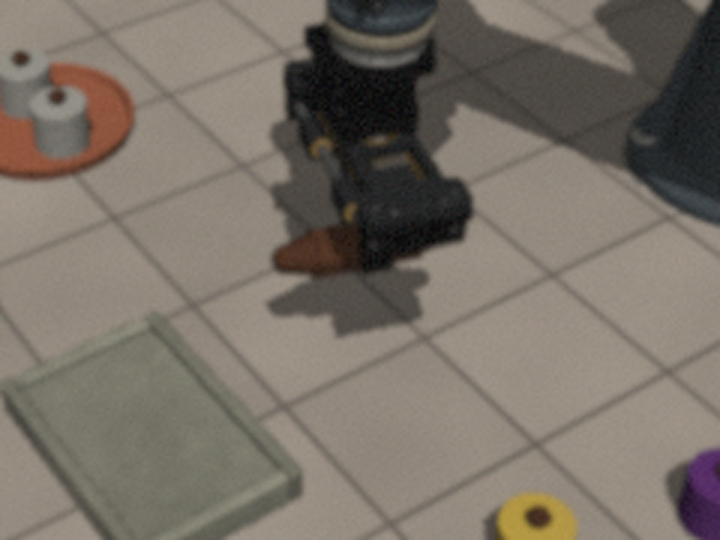

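The pestle is level and held at its middle, visible at crop (320,250). Its underside is about 10–12 mm below the fingertips. I'll carry it to the plate and lower it slowly.

To row units: -18.7 cm / 75 = -0.2493, 6.5 cm / 75 = 0.0867, 72 degrees / 180 = 0.4.

play_rows:
  deltas:
    - [-0.0067,0.0027,0,0,0,0.0222,-1]
    - [-0.02,0.0067,0,0,0,0.0556,-1]
    - [-0.04,0.0133,0,0,0,0.0889,-1]
    - [-0.0667,0.0227,0,0,0,0.125,-1]
    - [-0.0933,0.032,0,0,0,0.1611,-1]
    - [-0.12,0.0413,0,0,0,0.1972,-1]
    - [-0.1467,0.0507,0,0,0,0.2333,-1]
    - [-0.1733,0.06,0,0,0,0.2694,-1]
    - [-0.2,0.0693,0,0,0,0.3056,-1]
    - [-0.2267,0.0787,0,0,0,0.3417,-1]
    - [-0.244,0.0853,0,0,0,0.3778,-1]
    - [-0.2493,0.0867,0,0,0,0.4,-1]

```text
t: 30.0
tool_pos: [0.6302, 0.0064, 0.0946]
eef_rot: [-2.202, -2.239, 0.0]
ft_force: [0.7, 0.8, -2.0]
width: 0.0368
finger_force: 15.0
```

To row units: 5.7 cm / 75 = 0.076, 5.5 cm / 75 = 0.0733.

play_rows:
  deltas:
    - [0,0,0,0,0,0,-1]
    - [0,0,0.0133,0,0,0,-1]
    - [0,0,0.0333,0,0,0,-1]
    - [0,0,0.0533,0,0,0,-1]
    - [0,0,0.0667,0,0,0,-1]
    - [0,0,0.0733,0,0,0,-1]
    - [0,0,0.076,0,0,0,-1]
    - [0,0,0.076,0,0,0,-1]
    - [0,0,0.076,0,0,0,-1]

```text
t: 30.75
tool_pos: [0.6287, 0.0063, 0.0406]
eef_rot: [2.197, 2.245, 0.001]
ft_force: [0.2, 0.1, -1.3]
width: 0.0365
finger_force: 15.0
```

To row units: 0.4 cm / 75 = 0.0053, 0.35 cm / 75 = 0.0047.

play_rows:
  deltas:
    - [0,0,0.0013,0,0,0,-1]
    - [0,0,0.0027,0,0,0,-1]
    - [0,0,0.004,0,0,0,-1]
    - [0,0,0.0047,0,0,0,-1]
    - [0,0,0.0053,0,0,0,-1]
    - [0,0,0.0053,0,0,0,-1]
    - [0,0,0.0053,0,0,0,-1]

```text
t: 31.33
tool_pos: [0.6286, 0.0063, 0.0369]
eef_rot: [2.197, 2.245, 0.0]
ft_force: [-1.8, 0.1, 3.6]
width: 0.0365
finger_force: 15.0
```

To row units: 0.1 cm / 75 = 0.0013, 0.05 cm / 75 = 0.0007.

play_rows:
  deltas:
    - [0,0,0.0007,0,0,0,-1]
    - [0,0,0.0013,0,0,0,-1]
    - [0,0,0.0013,0,0,0,-1]

```text
t: 31.58
tool_pos: [0.6286, 0.0063, 0.0368]
eef_rot: [2.197, 2.245, 0.0]
ft_force: [-2.4, 0.7, 9.0]
width: 0.0367
finger_force: 15.0
```

The contact is confirmed, so I'll release gently and back off.

To row units: -12 cm / 75 = -0.16, -9 cm / 75 = -0.12.

play_rows:
  deltas:
    - [0,0,-0.0013,0,0,0,-0.1]
    - [0,0,-0.0013,0,0,0,0.1]
    - [0,0,-0.0013,0,0,0,0.4]
    - [0,0,-0.0013,0,0,0,0.4]
    - [0,0,-0.0013,0,0,0,0.4]
    - [0,0,-0.0013,0,0,0,0.4]
    - [0,0,-0.0133,0,0,0,0.4]
    - [0,0,-0.04,0,0,0,0.4]
    - [0,0,-0.08,0,0,0,0.4]
    - [0,0,-0.12,0,0,0,0.4]
    - [0,0,-0.16,0,0,0,0.4]
    - [0,0,-0.16,0,0,0,0.4]

```text
t: 32.58
tool_pos: [0.6329, 0.0058, 0.1626]
eef_rot: [2.189, 2.238, 0.012]
ft_force: [0.4, -0.5, 1.6]
width: 0.061
finger_force: 0.0
```

To row units: -20 cm / 75 = -0.2667, -19 cm / 75 = -0.2533.

play_rows:
  deltas:
    - [-0.0267,-0.0133,0,0,0,0,0.4]
    - [-0.0667,-0.04,0,0,0,0,0.4]
    - [-0.1067,-0.0667,0,0,0,0,0.4]
    - [-0.1467,-0.0933,0,0,0,0,0.4]
    - [-0.1867,-0.12,0,0,0,0,0.4]
    - [-0.2267,-0.1467,0,0,0,0,0.4]
    - [-0.2533,-0.1733,0,0,0,0,0.4]
    - [-0.2667,-0.1867,0,0,0,0,0.4]
    - [-0.2667,-0.1867,0,0,0,0,0.4]
    - [-0.2667,-0.1867,0,0,0,0,0.4]

```text
t: 33.42
tool_pos: [0.4925, -0.1971, 0.1555]
eef_rot: [-2.2, -2.243, -0.001]
ft_force: [-0.4, 0.3, -0.4]
width: 0.0607
finger_force: 0.0
```

Run:
```python
from h import *
c=cam("top"); save(c,"pics/top3.png",(100,100,460,320),2.2)
cs=cam("scene"); save(cs,"pics/scene3.png")
for n,d in (("top",c),("scene",cs)):
    P=world(d).reshape(-1,3); P=P[~np.isnan(P[:,0])]
    Q=P[(abs(P[:,0]-.63)<.05)&(abs(P[:,1]-.006)<.085)&(P[:,2]>.034)&(P[:,2]<.08)]
    print(n,len(Q),cv2.minAreaRect((Q[:,:2]*1000).astype(np.float32)),np.percentile(Q[:,2],[50,98]).round(4))
    for k,g in (("lid",(.725,-.25)),("col",(.74,.255))):
        Q=P[(np.hypot(*(P[:,:2]-g).T)<.13)&(P[:,2]>.006)]; print(k,((Q.min(0)+Q.max(0))/2).round(3))
```

```text
top 505 ((626.300048828125, 4.8143463134765625), (36.83971405029297, 137.85694885253906), 0.5634368062019348) [0.055  0.0627]
lid [ 0.745 -0.247  0.028]
col [0.728 0.25  0.041]
scene 815 ((627.43603515625, 7.783664703369141), (36.98775100708008, 138.37498474121094), 0.724502682685852) [0.0548 0.0623]
lid [ 0.731 -0.25   0.028]
col [0.738 0.253 0.04 ]
```

View pics/top3.png

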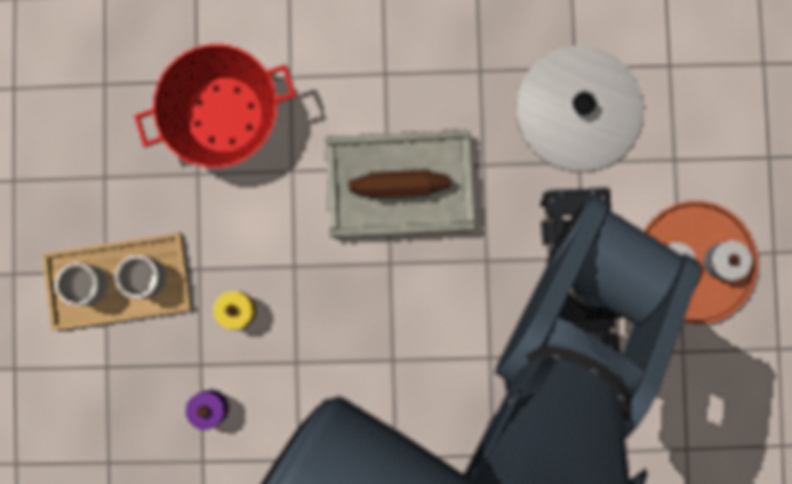

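View pics/scene3.png

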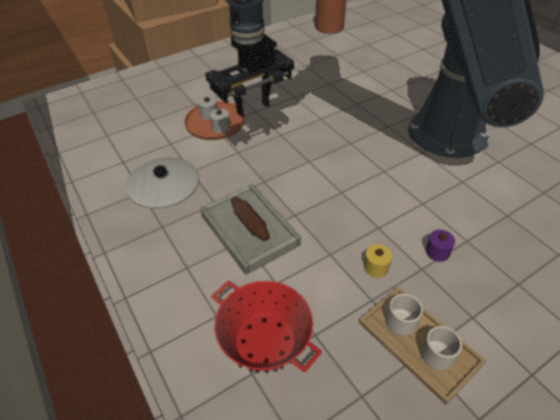

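The pestle lies lengthways in the plate hollow at scene (250,217), with its top at z≈0.062. The cups are in the tray at (404,313) and (441,346), and the tins are in the dish at (206,105) and (220,120). The lid and colander haven't moved. I'm handing in.

```bash
python3 -c "
from plant import ctrl
print(ctrl.hand_in())"
```

```text
the job is handed in; nothing more can be done
None
```

The job is handed in at about 34 s of the 128 s allowed: both cups stand in the tray, both aluminium tins stand lids up in the dish, the pestle lies lengthways in the plate's hollow, and the lid and colander were left where they were.

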